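Wedge the loose bleed cock shut

ROBOT

A 6-joint arm with a two-finger parallel gripper is mounted at the origin on the work surface; the furniture and walls round the work are solid. World frame = base frame: x ahead of the robot, y to its left, z up, the work surface at z = 0. Lengths are in m, angles in rad, forces in N, time in s.
With the tool pointing down it reaches from about 0.35 to 0.775 m from the base axis. Payload 5.5 kg.
Tool frame: the origin (TCP) lies at the very end of the fingers, on their centre line; the grasp point (between the pads) lies 19 mm behind it; z points along the fingers, y is the line along which they close (so a half turn about z gives the same grasp; the last joint's range is limited). The gripper opens to 85 mm and grips with 20 to 120 N. Pads are 22 mm wide; open, the fingers measure 114 mm over their backs; the gripper's body (76 mm by 85 mm) begins 54 mm behind the grasp point. The pads swing forward as they close: fully open they stand 13 mm farther back than shut.
Start: joints at [-1.35, 0.313, 0.046, 1.304, 0, 1.431], TCP at [0.203, -0.538, 0.193] pointing down, gripper open.
Joint ranges: [-2.76, 2.76], [-0.86, 1.69], [-1.03, 1.26], [-2.2, 2.34], [-1.47, 1.5], [-3.14, 3.14]. Speed limits (rad/s): [2.57, 2.57, 3.14, 3.14, 3.14, 3.14].

INTERFACE

Orientations are given as a unit quaternion [w, x, y, z].
In Python, from workcell import env, imaging, ticket gives the robot as it stands. The module is installed in compiled form; this text tells all that it offers.
- The arm moves only by the tool apply_moves, never from a script. Its argument "rows" is a list of rows, each an object with "xyz": the shift along the tool's x, y, z in mm, a list of three; "turn": the turn, a rotation vector about the tool's x, y, z in rad, a list of three; "grip": the opening, from 0 (shut) to 1 (fully open). A call has 1 to 12 rows; each row is the pose to reach, as a shift and turn from the pose commanded when the call began, along the tool's axes at that moment; what a row does not reach only later rows make up. A row lasts 1/12 s, in which the tool goes at most 41.7 mm and 7.16 degrees, less where a joint would pass 70% of its speed; a pose out of reach is approached as far as the arm can. A call with a gripper value outside its range is refused whole. The fingers move at their own pace and stop on an object; "force" is the grip in N (left out, the last holds). Time passes only in rows, so rows that repeat a pose let the fingers close. It gives the time, the measured TCP pose, the force, the opening and the grip force at its end, in the units of the state.
- env.get_state(): the state, without advancing time (a new reading comes with each control period).
- imaging.read_camera(name): name is "scene" or "top" or "wrist"; returns a dict with "color" (480x640x3 uint8, blue, green, red), "z_map" (480x640 float32, m along the optical axis (not along the pixel's ray), 0 where there is no reading), "camera_matrix" (3x3 intrinsics, pixels), "k1" (the pictures are not rectified: a ray, as slopes to the right and down, at radius r is drawn at 1 + k1 r^2 times it, then the intrinsics apply), "view" (4x4, takes a point from world to camera coordinates). Camera axes: x right, y down, z forward; pixel columns grow to the right and rows downward; lengths in m; the calibration is good to about 2 mm. A picture is of the moment at which its call begins.
- ticket.hand_in(): hands the job in; it is judged then, once.
The state is a dict: "clock": time; "joint_pos": joint angles; "qvel": joint speeds; "tau": joint torques, N m; "tcp_pos": TCP position; "orientation": TCP orientation; "wrist_force": force on the tool from outside, world axes, zero at the start; "ft_torque": the same for the moment, N m; "finger_gap": finger opening in m; "grip_force": force on a finger pad.
Only numpy, scipy, OpenCV 4.12 (cv2) and the standard library are available. Lean on these libraries where they do the work, as an engineer would, in place of code of your own. Each camera call takes 0.05 s, during which the arm holds its last target. There are 200 camera calls.

TASK

Two bleed cocks of a coolant loop stand on the bench; one is already shut, the other is open: its tapered plug stands proud of its block and its bar handle slants to the pipe. Shut the open one: press its plug down fully home into its tapered hole, until its shoulder meets the block, and while holding it down turn it until the handle stands square across the pipe; it must stay wedged there when you let go. Leave the shut cock's handle as it is.

Things in the scene. Friction and masses are not known exactly. Their poses are not given: they have to be found in the camera images.
- cock_handle (a point): Middle of the handle of the OPEN cock (the one to shut): black bar 64 long, 12 thick, 26 high (13 above and below this point), upright sides, on a loose steel plug standing in a 48x48 aluminium block 50 high, with brass hose stubs on two opposite sides. At the start it is 43 mm above the block's top. x runs along the bar, z up; the plug's vertical axis passes through this point.
- valve_a_pipe (a point): Centre of the open cock's block's top face, 50 mm above the table, on the hole's axis. x runs along the pipe (the line of the two brass stubs, which reach 62 mm either side), z up. The block is bolted down. At the start the handle slants 23 to 52 degrees clockwise (from above) of this x axis; shut, it is square to it: another 38 to 67 degrees clockwise.
- shut_cock_handle (a point): Centre of the handle of the other cock, which is already shut (same block, plug and bar, but 10 mm lower, 83 mm above the table, and square across its own pipe). Not to be disturbed.
- shut_cock (a joint): How far the shut cock has been turned from where it stood, in rad: 0 at the start. Stiff (0.3 N m).
- cock_shoulder (a point): Underside of the steel shoulder (disc 36 mm wide, 4 thick) round the open cock's plug, on its axis. Starts 10 mm above the block's top; fully home it rests on it. A spring inside lifts the plug with about 3 N; over the last 6 mm the taper bites: 12 to 18 N press it home, then 10 to 15 N and 0.2 N m turn it. Let go when home it stays by friction; let go only half-way down it springs up again.
Mind the look-alikes: they are no part of the job. What is shaped like the part that bears cock_handle but green is not meant.

How it is judged:
On the way, in this order (a step that is already met when the one before it is completed fails the run):
1. the open cock's plug is pressed into the taper (shoulder within 4 mm of the block) while its handle still slants more than 15 degrees off square (z of cock_shoulder in the frame of valve_a_pipe below 0.004 m and angle between the x axis of cock_handle and the y axis of valve_a_pipe, either way round above 0.26 rad), for 0.05 s.
2. held by the fingers and still down (shoulder within 4 mm of the block), the open cock is turned to within 12 degrees of square across its pipe (z of cock_shoulder in the frame of valve_a_pipe below 0.004 m and angle between the x axis of cock_handle and the y axis of valve_a_pipe, either way round below 0.21 rad and contact force between the fingers and cock above 2 N), for 0.05 s.
At the end, for the whole second after the job is handed in: The plug of the cock that was open stays wedged in its hole by itself, upright and at rest, its shoulder within 2.5 mm of the block, with its handle square across its pipe within 12 degrees (z of cock_shoulder in the frame of valve_a_pipe below 0.0025 m and horizontal distance between cock_shoulder and valve_a_pipe below 0.006 m and angle between the x axis of cock_handle and the y axis of valve_a_pipe, either way round below 0.21 rad and angle between cock_handle's own z axis and vertical below 0.15 rad and linear speed of cock below 0.01 m/s); the robot touches nothing.
It fails at once if the handle of the cock that was already shut is turned by more than 12 degrees (value of joint shut_cock above 0.2 rad or value of joint shut_cock below -0.2 rad).
It also fails if it takes over 32 s, if anything falls off the work surface, if the arm or the gripper's body presses on something with over 40 N, if the wrist force passes 120 N, or if a joint passes its speed limit or range.

## Working session

There is one attempt and no reset: what is moved stays moved. The work goes in short steps, Python scripts to look and compute and a tool call to move; the robot and the scene stay as the last step left them, time stands still between calls to the robot, and variables do not carry over. Pictures are saved under pics/ and viewed, at most 10 in all, crops included, and the job is handed in when it is done.

Besides the shell and the picture viewer there is one more tool, called by a JSON object that holds its "method" and its "body", one argument or row to a line. apply_moves: Moves the arm, as the interface text tells. Its arguments: {"type":"object","properties":{"rows":{"type":"array"},"force":{"type":"number"}},"required":["rows"]}

```bash
mkdir -p pics
cat > h.py <<'E'
import numpy as np, cv2
from workcell import env, imaging, ticket
def cloud(d):
    K=np.array(d["camera_matrix"]);z=d["z_map"];V=np.array(d["view"])
    v,u=np.mgrid[0:480,0:640].astype(np.float64)
    D=np.array([d["k1"],0,0,0,0],float)
    p=cv2.undistortPoints(np.stack([u.ravel(),v.ravel()],1)[:,None],K,D)[:,0]
    zz=z.ravel();P=np.c_[p[:,0]*zz,p[:,1]*zz,zz]
    W=(P-V[:3,3])@V[:3,:3]
    W[zz==0]=np.nan
    return W.reshape(480,640,3)
E
python3 - <<'E'
from h import *
for n in("scene","top"):
    d=imaging.read_camera(n);cv2.imwrite(f"pics/{n}1.png",d["color"]);np.save(n+"_W.npy",cloud(d));np.save(n+"_c.npy",d["color"])
    V=np.array(d["view"]);print(n,-V[:3,:3].T@V[:3,3])
print(env.get_state())
E
```

```text
scene [-0.02948967  0.52650019  0.46346633]
top [0.41641083 0.01447179 0.95876971]
{'clock': 0.1, 'joint_pos': array([-1.34960353e+00,  3.13931447e-01,  4.50979888e-02,  1.30359267e+00,
        9.72818148e-06,  1.43121691e+00]), 'qvel': array([ 0.00071614, -0.00044938,  0.00221362,  0.00029349, -0.00186691,
        0.00019309]), 'tau': array([ 2.29158875e-03, -4.81722665e+01,  2.99245423e+01,  1.27053238e-02,
       -1.12510427e-04,  1.44078183e-05]), 'tcp_pos': array([ 0.20286507, -0.53747832,  0.1916968 ]), 'orientation': array([-8.14419368e-04,  9.83774169e-01,  1.79409364e-01, -2.83840735e-05]), 'wrist_force': array([ 0.49559344, -0.24026669,  0.47300498]), 'ft_torque': array([-0.01187603,  0.01110899, -0.01066283]), 'grip_force': 0.0, 'finger_gap': 0.08514586872818132}
```

View pics/top1.png

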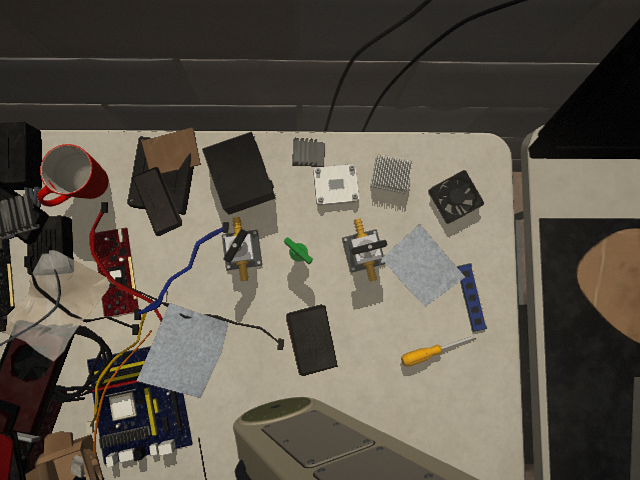

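View pics/scene1.png

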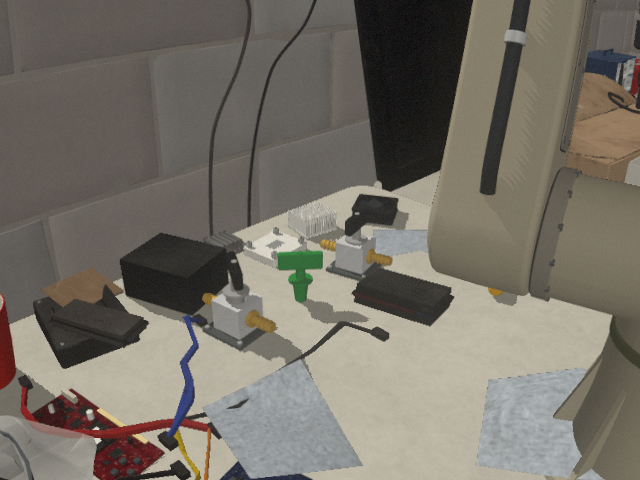

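The top view shows three candidates:
- Black bar at (236,246), slanting to its pipe, with stubs at (237,228) and (243,272). This is the open cock.
- Black bar at (369,246), square across its pipe. This is the shut cock.
- Green part at (297,250). This is the look-alike.

I'll measure the left one and confirm it in an enlarged crop.

Run:
```python
from h import *
W=np.load("top_W.npy");c=np.load("top_c.npy")
cv2.imwrite("pics/crop.png",cv2.resize(c[200:300,190:410],None,fx=3.5,fy=3.5,interpolation=cv2.INTER_CUBIC))
hsv=cv2.cvtColor(c,cv2.COLOR_BGR2HSV)
def ax(p):
    m=np.median(p,0); m=p.mean(0);w,v=np.linalg.eigh(np.cov((p-m).T));return m,np.degrees(np.arctan2(v[1,1],v[0,1])),np.sqrt(w)*3.46
for n,(u0,u1) in dict(L=(205,280),R=(330,405)).items():
    S=np.zeros((480,640),bool);S[205:295,u0:u1]=1
    top=S&(W[...,2]>.080)&(hsv[...,2]<90)
    r=cv2.minAreaRect(W[top][:,:2].astype(np.float32)*1000)
    print(n,"bar",top.sum(),ax(W[top][:,:2]),np.nanpercentile(W[top][:,2],[10,50,90]),r)
    br=S&(hsv[...,0]>12)&(hsv[...,0]<28)&(hsv[...,1]>130)&(W[...,2]>.01)
    print("brass",br.sum(),ax(W[br][:,:2]),np.nanmedian(W[br][:,2]))
    bl=S&(abs(W[...,2]-.05)<.006)&(hsv[...,1]<60)&(hsv[...,2]>110)
    print("block",bl.sum(),cv2.minAreaRect(W[bl][:,:2].astype(np.float32)*1000), np.nanmedian(W[bl][:,2]))
    near=W[205:295,u0:u1]
```

```text
L bar 279 (array([0.49231347, 0.13628885]), np.float64(150.10121247306125), array([0.0127658 , 0.06367958])) [0.09302438 0.10637099 0.10865276] ((493.33203125, 137.60939025878906), (12.546396255493164, 63.53113555908203), 60.03080749511719)
brass 273 (array([0.48942206, 0.13644362]), np.float64(-171.63782885969297), array([0.01586185, 0.1529103 ])) 0.03601049708149106
block 258 ((493.89483642578125, 137.63568115234375), (47.223628997802734, 48.105552673339844), 8.106342315673828) 0.05131117459096861
R bar 223 (array([ 0.49172537, -0.10316366]), np.float64(104.51300805871688), array([0.0122144 , 0.06618333])) [0.09466098 0.09719585 0.09942431] ((492.30841064453125, -104.01483917236328), (11.95057487487793, 63.36741638183594), 14.902487754821777)
brass 279 (array([ 0.49013517, -0.10427777]), np.float64(-165.93136737506518), array([0.01541123, 0.14992065])) 0.0362976872087202
block 348 ((492.6596374511719, -104.25090026855469), (47.62150573730469, 48.568115234375), 14.059735298156738) 0.05197388097628534
```

View pics/crop.png

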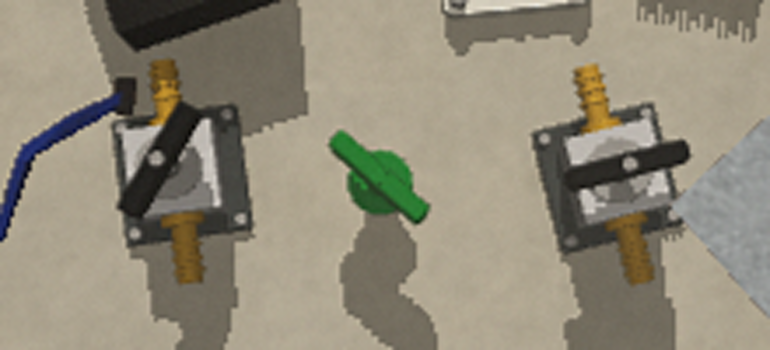

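The crop confirms it. The open cock is the left one (crop ~(160,160)): its bar is at −30° and its pipe at 8.2°, so it needs about 52° clockwise. The bar centre is near (0.493, 0.137). The right one is square, and the green part is not meant. Next I'll work out the approach.

```bash
cat >> h.py <<'E'
from scipy.spatial.transform import Rotation as R
def go(xyz,yaw):
    s=env.get_state();q=s["orientation"];A=R.from_quat(q,scalar_first=True)
    a=np.radians(yaw)
    B=R.from_matrix(np.c_[[np.cos(a),np.sin(a),0],[np.sin(a),-np.cos(a),0],[0,0,-1]])
    print("xyz",np.round(A.inv().apply(np.array(xyz)-s["tcp_pos"])*1000,1),"turn",np.round((A.inv()*B).as_rotvec(),3),"t",s["clock"],"tcp",s["tcp_pos"],"F",s["wrist_force"].round(1),"T",s["ft_torque"].round(2),"gap",s["finger_gap"],"j6",s["joint_pos"][5])
E
python3 -c "
from h import *
go([.4935,.1374,.17],150)"
```

```text
xyz [ 510.1 -528.8   22.7] turn [-1.000e-03 -2.000e-03 -2.257e+00] t 0.1 tcp [ 0.20286507 -0.53747832  0.1916968 ] F [ 0.5 -0.2  0.5] T [-0.01  0.01 -0.01] gap 0.08514586872818132 j6 1.4312169079047932
```

{"method": "apply_moves", "body": {
  "rows": [
    {"xyz": [510,-529,23],"turn": [0,0,-2.257],"grip": 0.6},
    {"xyz": [510,-529,23],"turn": [0,0,-2.257],"grip": 0.6},
    {"xyz": [510,-529,23],"turn": [0,0,-2.257],"grip": 0.6},
    {"xyz": [510,-529,23],"turn": [0,0,-2.257],"grip": 0.6},
    {"xyz": [510,-529,23],"turn": [0,0,-2.257],"grip": 0.6},
    {"xyz": [510,-529,23],"turn": [0,0,-2.257],"grip": 0.6},
    {"xyz": [510,-529,23],"turn": [0,0,-2.257],"grip": 0.6},
    {"xyz": [510,-529,23],"turn": [0,0,-2.257],"grip": 0.6},
    {"xyz": [510,-529,23],"turn": [0,0,-2.257],"grip": 0.6},
    {"xyz": [510,-529,23],"turn": [0,0,-2.257],"grip": 0.6},
    {"xyz": [510,-529,23],"turn": [0,0,-2.257],"grip": 0.6},
    {"xyz": [510,-529,23],"turn": [0,0,-2.257],"grip": 0.6}
  ]
}}

```text
clock: 1.1
tcp_pos: [0.4006, -0.0769, 0.1768]
orientation: [0.0, 0.595, 0.804, -0.0]
wrist_force: [0.6, -0.4, -0.2]
finger_gap: 0.0512
grip_force: 0.0
```

```bash
python3 -c "
from h import *
go([.4935,.1374,.17],150)"
```

```text
xyz [177.9 151.4   6.7] turn [-0.     0.    -0.751] t 1.1 tcp [ 0.40057231 -0.076899    0.17675636] F [ 0.6 -0.4 -0.2] T [-0.07  0.01  0.04] gap 0.051226671087488906 j6 0.887972085936427
```

{"method": "apply_moves", "body": {
  "rows": [
    {"xyz": [178,151,7],"turn": [0,0,-0.751],"grip": 0.6},
    {"xyz": [178,151,7],"turn": [0,0,-0.751],"grip": 0.6},
    {"xyz": [178,151,7],"turn": [0,0,-0.751],"grip": 0.6},
    {"xyz": [178,151,7],"turn": [0,0,-0.751],"grip": 0.6},
    {"xyz": [178,151,7],"turn": [0,0,-0.751],"grip": 0.6},
    {"xyz": [178,151,7],"turn": [0,0,-0.751],"grip": 0.6},
    {"xyz": [178,151,7],"turn": [0,0,-0.751],"grip": 0.6},
    {"xyz": [178,151,7],"turn": [0,0,-0.751],"grip": 0.6},
    {"xyz": [178,151,7],"turn": [0,0,-0.751],"grip": 0.6}
  ]
}}

```text
clock: 1.85
tcp_pos: [0.4936, 0.1345, 0.1693]
orientation: [-0.001, 0.262, 0.965, -0.001]
wrist_force: [0.8, 0.5, 0.2]
finger_gap: 0.0514
grip_force: 0.0
```

Run:
```python
from h import *
d=imaging.read_camera("wrist");cv2.imwrite("pics/w1.png",d["color"]);W=cloud(d)
hsv=cv2.cvtColor(d["color"],cv2.COLOR_BGR2HSV)
near=np.hypot(W[...,0]-.493,W[...,1]-.137)<.045
top=near&(W[...,2]>.098)&(W[...,2]<.115)&(hsv[...,2]<90)
if top.sum()>5: print(top.sum(),cv2.minAreaRect(W[top][:,:2].astype(np.float32)*1000),np.nanmedian(W[top][:,2]))
bl=near&(abs(W[...,2]-.05)<.005)
if bl.sum()>5: print(bl.sum(),cv2.minAreaRect(W[bl][:,:2].astype(np.float32)*1000),np.nanmedian(W[bl][:,2]))
go([.4935,.1374,.074],150)
```

```text
1756 ((492.34417724609375, 137.57479858398438), (11.677733421325684, 63.18876647949219), 60.59825897216797) 0.10551882897628112
1845 ((492.98602294921875, 137.30972290039062), (48.39769744873047, 48.320152282714844), 8.082569122314453) 0.04991501290176715
xyz [ 1.7  2.9 95.5] turn [-0.001 -0.001 -0.008] t 1.9 tcp [0.4936106  0.13404605 0.16951912] F [-0.  -0.7  0.3] T [-0.1   0.03  0.03] gap 0.051046248639092726 j6 0.6399583817944062
```

View pics/w1.png

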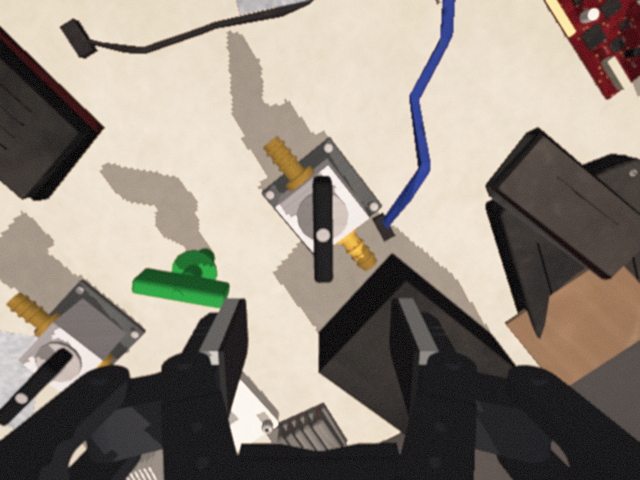

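The wrist view shows the open cock's bar at (322,228), upright between the fingers, with the green part at (180,285) clear of them. Refined centre is (0.4927, 0.1375). I'll go down in two steps.

{"method": "apply_moves", "body": {
  "rows": [
    {"xyz": [2,3,30],"turn": [0,0,0],"grip": 0.6},
    {"xyz": [2,3,55],"turn": [0,0,0],"grip": 0.6},
    {"xyz": [2,3,55],"turn": [0,0,0],"grip": 0.6},
    {"xyz": [2,3,55],"turn": [0,0,0],"grip": 0.6}
  ]
}}

```text
clock: 2.23
tcp_pos: [0.4924, 0.137, 0.1142]
orientation: [-0.001, 0.263, 0.965, -0.001]
wrist_force: [0.5, -0.5, 0.9]
finger_gap: 0.0513
grip_force: 0.0
```

```bash
python3 -c "
from h import *
W=np.load('top_W.npy');r=np.hypot(W[...,0]-.493,W[...,1]-.137);m=(r>.04)&(r<.12);print('zmax near',np.nanpercentile(W[m][:,2],99.5))
go([.4927,.1375,.072],150.3)"
```

```text
zmax near 0.0807673802746619
xyz [-0.1  0.6 42.2] turn [-0.002 -0.003 -0.014] t 2.2333 tcp [0.49243943 0.13703054 0.11421449] F [ 0.5 -0.5  0.9] T [0.03 0.01 0.04] gap 0.051315131550864514 j6 0.6466709877012727
```

{"method": "apply_moves", "body": {
  "rows": [
    {"xyz": [0,0.6,21],"turn": [0,0,-0.014],"grip": 0.6},
    {"xyz": [0,0.6,42],"turn": [0,0,-0.014],"grip": 0.6},
    {"xyz": [0,0.6,42],"turn": [0,0,-0.014],"grip": 0.6},
    {"xyz": [0,0.6,42],"turn": [0,0,-0.014],"grip": 0},
    {"xyz": [0,0.6,42],"turn": [0,0,-0.014],"grip": 0},
    {"xyz": [0,0.6,42],"turn": [0,0,-0.014],"grip": 0},
    {"xyz": [0,0.6,42],"turn": [0,0,-0.014],"grip": 0},
    {"xyz": [0,0.6,42],"turn": [0,0,-0.014],"grip": 0},
    {"xyz": [0,0.6,42],"turn": [0,0,-0.014],"grip": 0}
  ],
  "force": 90
}}

```text
clock: 2.98
tcp_pos: [0.4948, 0.1389, 0.0735]
orientation: [0.0, 0.255, 0.967, 0.0]
wrist_force: [0.5, -0.4, 0.6]
finger_gap: -0.0003
grip_force: 0.0
```

```bash
python3 -c "
from h import *
go([.4927,.1375,.062],150.3)"
```

```text
xyz [ 1.1 -2.3 11.5] turn [0.001 0.001 0.003] t 2.9833 tcp [0.49482082 0.13894813 0.07345892] F [ 0.5 -0.4  0.6] T [-0.02  0.01  0.01] gap -0.0002525083245680232 j6 0.6333857183394574
```

The fingers closed on nothing, so I'll look.

Run:
```python
from h import *
d=imaging.read_camera("wrist");a=d["color"];W=cloud(d)
s=imaging.read_camera("scene");b=s["color"][200:360,150:364]
cv2.imwrite("pics/w2.png",np.hstack([cv2.resize(a,(400,300)),cv2.resize(b,(400,300))]))
for u,v in((322,228),): print(W[v,u])
go([.4927,.1375,.072],150.3)
```

```text
[0.46745288 0.15552465 0.10409265]
xyz [ 0.9 -2.1  1.1] turn [0.    0.    0.003] t 3.0833 tcp [0.49452497 0.13891375 0.07308454] F [-0.1 -0.3  0.8] T [-0.01 -0.    0.01] gap 0.0001072028347679907 j6 0.6333274103934442
```

View pics/w2.png

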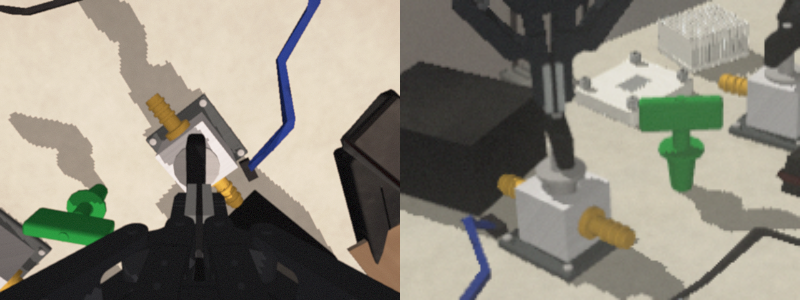

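The bar has not moved, and the closed fingers appear over it at about (552,100) in the right half. I'll measure where the fingertips really are.

Run:
```python
from h import *
for n,box in(("scene",(100,330,150,364)),("wrist",(150,480,200,440))):
    d=imaging.read_camera(n);W=cloud(d)
    if n=="scene":
        np.save("s2.npy",W)
        b=d["color"][180:300,190:290];cv2.imwrite("pics/s2.png",cv2.resize(b,(600,720))[:600])
        for v in range(200,300,5):
            print(v,[tuple((W[v,u]*1000).round().astype(int)) if np.isfinite(W[v,u,0]) else None for u in (225,229,233,237,241)])
    else:
        for v in range(200,440,16):
            print(v,[tuple((W[v,u]*1000).round().astype(int)) if np.isfinite(W[v,u,0]) else None for u in (305,315,325,335)])
```

```text
200 [(np.int64(486), np.int64(149), np.int64(197)), (np.int64(485), np.int64(144), np.int64(195)), (np.int64(483), np.int64(140), np.int64(195)), (np.int64(476), np.int64(139), np.int64(197)), (np.int64(472), np.int64(136), np.int64(197))]
205 [(np.int64(483), np.int64(152), np.int64(192)), (np.int64(486), np.int64(144), np.int64(189)), (np.int64(483), np.int64(140), np.int64(188)), (np.int64(476), np.int64(139), np.int64(190)), (np.int64(474), np.int64(135), np.int64(190))]
210 [(np.int64(483), np.int64(153), np.int64(186)), (np.int64(842), np.int64(-120), np.int64(-12)), (np.int64(483), np.int64(140), np.int64(182)), (np.int64(477), np.int64(139), np.int64(183)), (np.int64(472), np.int64(137), np.int64(184))]
215 [(np.int64(483), np.int64(153), np.int64(179)), (np.int64(839), np.int64(-117), np.int64(-21)), (np.int64(481), np.int64(142), np.int64(177)), (np.int64(475), np.int64(141), np.int64(178)), (np.int64(474), np.int64(136), np.int64(177))]
220 [(np.int64(488), np.int64(150), np.int64(170)), (np.int64(842), np.int64(-119), np.int64(-34)), (np.int64(484), np.int64(141), np.int6
[... 5832 characters left out ...]
 np.int64(138), np.int64(149)), (np.int64(489), np.int64(143), np.int64(157)), (np.int64(486), np.int64(148), np.int64(165))]
392 [(np.int64(484), np.int64(141), np.int64(169)), (np.int64(497), np.int64(136), np.int64(150)), (np.int64(493), np.int64(141), np.int64(158)), (np.int64(485), np.int64(148), np.int64(171))]
408 [(np.int64(493), np.int64(136), np.int64(161)), (np.int64(502), np.int64(133), np.int64(150)), (np.int64(498), np.int64(139), np.int64(158)), (np.int64(486), np.int64(147), np.int64(176))]
424 [(np.int64(497), np.int64(133), np.int64(161)), (np.int64(595), np.int64(79), np.int64(30)), (np.int64(592), np.int64(88), np.int64(38)), (np.int64(490), np.int64(145), np.int64(175))]
```

View pics/s2.png

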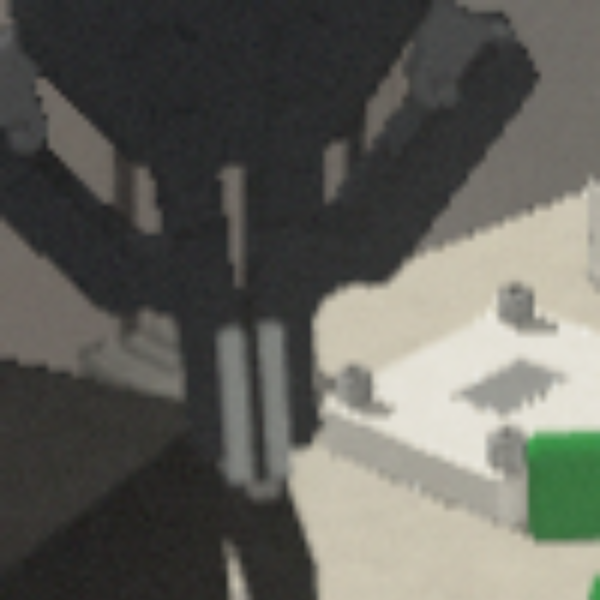

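Both cameras agree: the real fingertips are at z≈0.114, about 41 mm above the reported TCP, with x and y matching. They closed above the bar. I'll open, go down 20 mm and check whether that offset is constant.

{"method": "apply_moves", "body": {
  "rows": [
    {"xyz": [0,0,0],"turn": [0,0,0],"grip": 0.6},
    {"xyz": [0,0,0],"turn": [0,0,0],"grip": 0.6},
    {"xyz": [0,0,0],"turn": [0,0,0],"grip": 0.6},
    {"xyz": [0,0,0],"turn": [0,0,0],"grip": 0.6},
    {"xyz": [0,0,10],"turn": [0,0,0],"grip": 0.6},
    {"xyz": [0,0,20],"turn": [0,0,0],"grip": 0.6},
    {"xyz": [0,0,20],"turn": [0,0,0],"grip": 0.6},
    {"xyz": [0,0,20],"turn": [0,0,0],"grip": 0.6}
  ]
}}

```text
clock: 3.85
tcp_pos: [0.4931, 0.1387, 0.0515]
orientation: [-0.001, 0.255, 0.967, -0.001]
wrist_force: [0.1, -0.4, -0.1]
finger_gap: 0.0513
grip_force: 0.0
```

Run:
```python
from h import *
d=imaging.read_camera("wrist");W=cloud(d);V=np.array(d["view"]);print("cam",-V[:3,:3].T@V[:3,3])
cv2.imwrite("pics/w3.png",d["color"])
s=env.get_state();A=R.from_quat(s["orientation"],scalar_first=True)
go([.4927,.1375,.072],150.3)
L=A.inv().apply((W-s["tcp_pos"]).reshape(-1,3)).reshape(480,640,3)*1000
# finger points: tool frame, |x|<20, 15<|y|<60
m=np.isfinite(L[...,0])&(abs(L[...,0])<14)&(abs(L[...,1])>18)&(abs(L[...,1])<60)&(L[...,2]<15)
for sg in(-1,1):
    q=L[m&(np.sign(L[...,1])==sg)];print(sg,len(q),np.percentile(q[:,2],[80,95,99,100]).round(1),q[:,1].mean())
near=np.hypot(W[...,0]-.493,W[...,1]-.137)<.045
top=near&(W[...,2]>.098)&(W[...,2]<.110)
print(top.sum(),cv2.minAreaRect(W[top][:,:2].astype(np.float32)*1000))
```

```text
cam [0.42890116 0.17504209 0.23310044]
xyz [  0.3  -1.7 -19.9] turn [-0.001 -0.001  0.003] t 3.9 tcp [0.49372054 0.13880884 0.05208873] F [ 0.3  0.  -0.1] T [0.02 0.01 0.03] gap 0.05077902124282079 j6 0.6333399080002492
-1 20539 [-73.4   1.7   3.1  15. ] -42.6647237527397
1 20472 [-76.6   0.7   2.9  14.9] 41.89839135049061
7948 ((488.8318176269531, 141.31785583496094), (57.51789093017578, 60.054046630859375), 13.632977485656738)
```

View pics/w3.png

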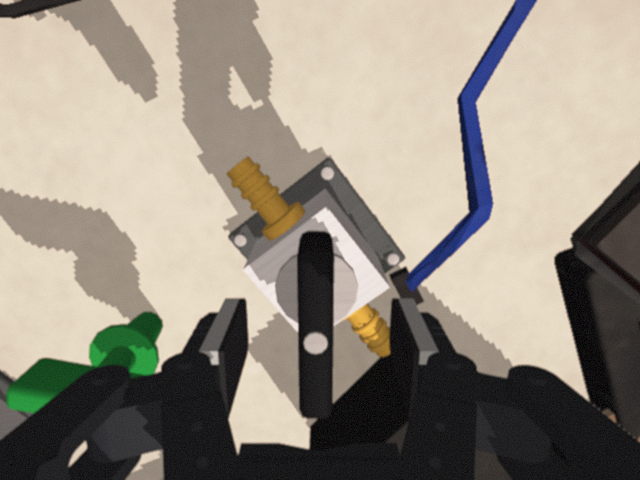

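The offset is constant at about 40 mm. The bar, at (316,340), is centred between the fingers, whose inner edges are at 245 and 392. I'll go down 18 mm more and grip.

{"method": "apply_moves", "body": {
  "rows": [
    {"xyz": [0,-1,9],"turn": [0,0,0],"grip": 0.6},
    {"xyz": [0,-1,18],"turn": [0,0,0],"grip": 0.6},
    {"xyz": [0,-1,18],"turn": [0,0,0],"grip": 0.6},
    {"xyz": [0,-1,18],"turn": [0,0,0],"grip": 0},
    {"xyz": [0,-1,18],"turn": [0,0,0],"grip": 0},
    {"xyz": [0,-1,18],"turn": [0,0,0],"grip": 0},
    {"xyz": [0,-1,18],"turn": [0,0,0],"grip": 0},
    {"xyz": [0,-1,18],"turn": [0,0,0],"grip": 0},
    {"xyz": [0,-1,18],"turn": [0,0,0],"grip": 0}
  ],
  "force": 90
}}

```text
clock: 4.65
tcp_pos: [0.4944, 0.1382, 0.0353]
orientation: [0.0, 0.255, 0.967, 0.0]
wrist_force: [0.8, 0.5, 2.4]
finger_gap: 0.0103
grip_force: 87.9
```

```bash
python3 -c "
from h import *
go([.4927,.1375,.022],150.3)"
```

```text
xyz [ 1.1 -1.5 13.3] turn [0.001 0.001 0.003] t 4.65 tcp [0.49438806 0.13823636 0.03525261] F [0.8 0.5 2.4] T [ 0.18 -0.02 -0.01] gap 0.010276265429453481 j6 0.6317287348524563
```

The bar is gripped. Now I'll press down.

{"method": "apply_moves", "body": {
  "rows": [
    {"xyz": [0,0,2],"turn": [0,0,0],"grip": 0},
    {"xyz": [0,0,4],"turn": [0,0,0],"grip": 0},
    {"xyz": [0,0,6],"turn": [0,0,0],"grip": 0},
    {"xyz": [0,0,8],"turn": [0,0,0],"grip": 0},
    {"xyz": [0,0,9],"turn": [0,0,0],"grip": 0},
    {"xyz": [0,0,10],"turn": [0,0,0],"grip": 0},
    {"xyz": [0,0,10],"turn": [0,0,0],"grip": 0},
    {"xyz": [0,0,10],"turn": [0,0,0],"grip": 0}
  ]
}}

```text
clock: 5.32
tcp_pos: [0.4942, 0.1376, 0.0263]
orientation: [0.001, 0.255, 0.967, -0.0]
wrist_force: [-4.4, -1.3, 15.2]
finger_gap: 0.0109
grip_force: 90.3
```

```bash
cat > look.py <<'E'
from h import *
d=imaging.read_camera("wrist");W=cloud(d)
hsv=cv2.cvtColor(d["color"],cv2.COLOR_BGR2HSV)
r=np.hypot(W[...,0]-.493,W[...,1]-.137)
t=(r<.036)&(W[...,2]>.088)&(W[...,2]<.110)&(hsv[...,2]<70)
V=W[t];top=V[V[:,2]>np.nanpercentile(V[:,2],60)-.003]
print("bar top z",np.nanpercentile(W[t][:,2],[25,50,75,90]))
sh=(r<.0175)&(W[...,2]>.050)&(W[...,2]<.070)&(hsv[...,1]<60);print("shoulder top z",sh.sum(),np.nanpercentile(W[sh][:,2],[25,50,75]))
go([.4927,.1375,.022],150.3)
cv2.imwrite("pics/last.png",d["color"])
E
python3 look.py
```

```text
bar top z [0.09602013 0.09673932 0.09767575 0.10594826]
shoulder top z 1117 [0.05442537 0.05487184 0.05526835]
xyz [ 1.3 -0.8  4.3] turn [-0.     0.002  0.002] t 5.3667 tcp [0.49419244 0.13760957 0.02634998] F [-4.9 -1.8 14.7] T [-0.32  0.97 -0.01] gap 0.010869389647807561 j6 0.6316954962989281
```

About 1 mm remains. I'll press 3 mm more and ease the side load.

{"method": "apply_moves", "body": {
  "rows": [
    {"xyz": [1,0,1],"turn": [0,0,0],"grip": 0},
    {"xyz": [1,0,2],"turn": [0,0,0],"grip": 0},
    {"xyz": [1,0,3],"turn": [0,0,0],"grip": 0},
    {"xyz": [1,0,3],"turn": [0,0,0],"grip": 0}
  ]
}}

```text
clock: 5.7
tcp_pos: [0.4943, 0.1377, 0.0255]
orientation: [0.002, 0.255, 0.967, -0.0]
wrist_force: [-8.1, -3.8, 31.1]
finger_gap: 0.0105
grip_force: 92.9
```

```bash
python3 look.py
```

```text
bar top z [0.09526475 0.09600845 0.09782575 0.10722764]
shoulder top z 1147 [0.05357125 0.05404269 0.05449707]
xyz [ 1.3 -1.   3.5] turn [0.    0.004 0.002] t 5.75 tcp [0.49431327 0.13769758 0.02550005] F [-7.4 -3.6 30.6] T [-0.86  1.89  0.04] gap 0.010642660810326098 j6 0.6329022227931118
```

The plug is home: the shoulder top is at 0.054. Now I'll turn 0.93 rad clockwise (+ about tool z) while holding it down.

{"method": "apply_moves", "body": {
  "rows": [
    {"xyz": [0,0,0],"turn": [0,0,0.09],"grip": 0},
    {"xyz": [0,0,0],"turn": [0,0,0.18],"grip": 0},
    {"xyz": [0,0,0],"turn": [0,0,0.28],"grip": 0},
    {"xyz": [0,0,0],"turn": [0,0,0.38],"grip": 0},
    {"xyz": [0,0,0],"turn": [0,0,0.48],"grip": 0},
    {"xyz": [0,0,0],"turn": [0,0,0.58],"grip": 0},
    {"xyz": [0,0,0],"turn": [0,0,0.68],"grip": 0},
    {"xyz": [0,0,0],"turn": [0,0,0.78],"grip": 0},
    {"xyz": [0,0,0],"turn": [0,0,0.87],"grip": 0},
    {"xyz": [0,0,0],"turn": [0,0,0.93],"grip": 0},
    {"xyz": [0,0,0],"turn": [0,0,0.93],"grip": 0},
    {"xyz": [0,0,0],"turn": [0,0,0.93],"grip": 0}
  ],
  "force": 110
}}

```text
clock: 6.75
tcp_pos: [0.4943, 0.1375, 0.0255]
orientation: [0.002, 0.662, 0.75, 0.0]
wrist_force: [-8.4, -3.9, 28.8]
finger_gap: 0.0104
grip_force: 108.0
```

```bash
python3 look.py
python3 - <<'E'
from h import *
d=imaging.read_camera("wrist");W=cloud(d);r=np.hypot(W[...,0]-.493,W[...,1]-.137)
m=(r<.04)&(abs(W[...,2]-.0960)<.002);print(m.sum(),cv2.minAreaRect(W[m][:,:2].astype(np.float32)*1000))
E
```

```text
bar top z [0.09521336 0.09592003 0.09796736 0.10724613]
shoulder top z 1053 [0.05354338 0.05394807 0.05438629]
xyz [ 0.2 -1.6  3.4] turn [ 0.002  0.004 -0.928] t 6.8 tcp [0.4942677  0.13750352 0.02543151] F [-8.8 -4.6 29.9] T [-0.9   1.72 -0.13] gap 0.01015790342291238 j6 1.5631600110159338
7068 ((491.34423828125, 138.92709350585938), (60.241756439208984, 35.223934173583984), 76.20433044433594)
```

View pics/last.png

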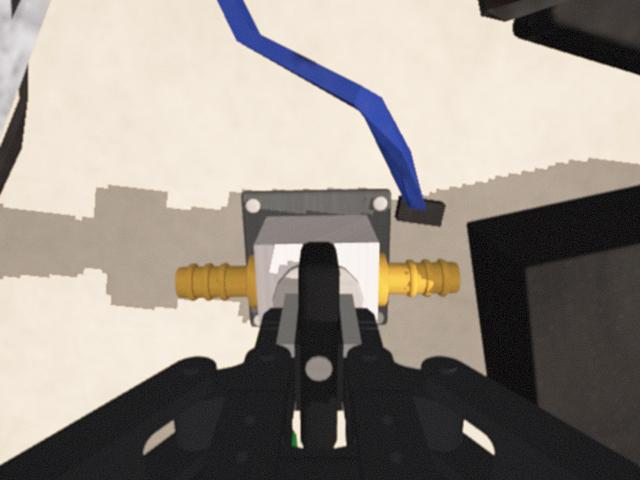

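The view shows the bar at (318,340) square across the stubs at (215,282) and (425,278), and the shoulder is home. I'll relax the push, open and rise.

{"method": "apply_moves", "body": {
  "rows": [
    {"xyz": [0,0,-1],"turn": [0,0,0],"grip": 0},
    {"xyz": [0,0,-1.5],"turn": [0,0,0],"grip": 0},
    {"xyz": [0,0,-1.5],"turn": [0,0,0],"grip": 0.5},
    {"xyz": [0,0,-1.5],"turn": [0,0,0],"grip": 0.5},
    {"xyz": [0,0,-1.5],"turn": [0,0,0],"grip": 0.5},
    {"xyz": [0,0,-1.5],"turn": [0,0,0],"grip": 0.5},
    {"xyz": [0,0,-25],"turn": [0,0,0],"grip": 0.5},
    {"xyz": [0,0,-60],"turn": [0,0,0],"grip": 0.5},
    {"xyz": [0,0,-100],"turn": [0,0,0],"grip": 0.5},
    {"xyz": [0,0,-120],"turn": [0,0,0],"grip": 0.5},
    {"xyz": [0,0,-120],"turn": [0,0,0],"grip": 0.5},
    {"xyz": [0,0,-120],"turn": [0,0,0],"grip": 0.5}
  ]
}}

```text
clock: 7.85
tcp_pos: [0.494, 0.1387, 0.1427]
orientation: [0.001, 0.662, 0.75, 0.001]
wrist_force: [-0.5, 1.0, -0.3]
finger_gap: 0.0425
grip_force: 0.0
```

```bash
python3 look.py;python3 - <<'E'
from h import *
for n in("wrist","top"):
    d=imaging.read_camera(n);W=cloud(d);hsv=cv2.cvtColor(d["color"],cv2.COLOR_BGR2HSV);r=np.hypot(W[...,0]-.493,W[...,1]-.137)
    m=(r<.04)&(abs(W[...,2]-.0960)<.004)&(hsv[...,2]<90)
    if m.sum()>5: print(n,m.sum(),cv2.minAreaRect(W[m][:,:2].astype(np.float32)*1000))
    b=(r<.045)&(abs(W[...,2]-.05)<.003)
    if b.sum()>5: print("block",cv2.minAreaRect(W[b][:,:2].astype(np.float32)*1000))
E
```

```text
bar top z [0.09537631 0.09589992 0.09639798 0.09680916]
shoulder top z 1059 [0.05371732 0.05417521 0.0546314 ]
xyz [ -1.   -0.2 119.2] turn [-0.    -0.    -0.927] t 7.9 tcp [0.49284738 0.1385418  0.14124616] F [0.1 0.1 0.3] T [-0.05  0.03  0.02] gap 0.04282015579868162 j6 1.5628628691637902
wrist 1900 ((492.7008972167969, 138.268798828125), (11.106422424316406, 62.67210388183594), 7.574900150299072)
block ((493.16046142578125, 137.40679931640625), (48.142974853515625, 48.43094253540039), 8.403789520263672)
top 109 ((495.2311706542969, 123.91805267333984), (11.771310806274414, 36.507240295410156), 6.816713809967041)
block ((494.4455871582031, 132.0512237548828), (48.14082717895508, 37.596920013427734), 7.0702338218688965)
```

View pics/last.png

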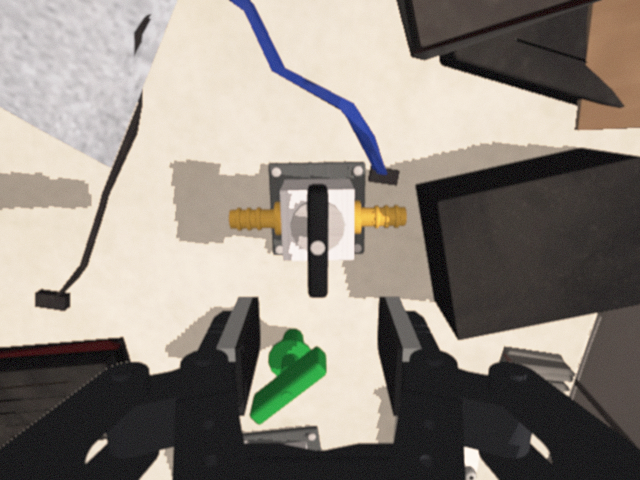

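The bar at (318,240) is square to the pipe within about 1°. The plug stays down with the fingers clear, and the shoulder is home.

```bash
python3 -c "
from h import *
print(ticket.hand_in())"
```

```text
the job is handed in; nothing more can be done
None
```

I shut the open cock and handed the job in: my last look showed its plug fully home and its handle square across the pipe to about 1°, staying put after release, and the arm never went near the shut cock; no verdict came back from the hand-in.

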